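# Inspect a trocar pin under a hand loupe

### The job

Lay the loose steel pin (do not drop it) into the two V-notches of the inspection jig, so that it rests level with its thick grip midway between the notches, and let go of it. Then pick up the loupe by its handle and hold it level, right way up, with the lens centred over the pin's blue band and at the height of the orange collar on the jig's post. Finish still holding the loupe there, steady and touching neither jig nor pin; leave the carton, bowl, jar and collar where they are.

Things in the scene. Friction and masses are not known exactly. Their poses are not given: they have to be found in the camera images.
- jig: Inspection jig, fixed; place and heading vary. Grey base 165 mm along its x (-45 to +120), 150 along y, 10 thick. Origin on the table plane, under the midpoint between its two V-notches; the notch line runs along its y at x = 0. A steel post, 10 mm in diameter, 183 high, stands at x = +100, y = 0, on the side away from the robot. A pin seated in the notches has its axis 40 mm above the table.
- notch (a point): Bottom of the V-notch in the jig's +y saddle (jig frame 0, 50, 30 mm); the other saddle is the same at y = -50. Each white saddle is 14 mm thick along y; its 90-degree notch opens upward, bottom 30 mm and tips 47 mm above the table, mouth 34 mm wide, flanks reaching x = +-23 mm.
- focus_mark (a point): Centre of the orange collar (22 mm diameter, 16 mm high) on the jig's gauge post; its height, set differently each time between 105 and 145 mm above the table, is the height at which the middle of the lens must be held. The collar stays where it is unless pushed.
- pin: Steel trocar pin, loose, about 0.12 kg, lying flat on the table. 160 mm long along its own y, shaft 14 mm in diameter; dark octagonal grip at mid-length, 40 mm long, 16 mm across flats (it lies on a flat, axis 8 mm above the table). Origin: on the axis at mid-length. It may lie either way round in the jig and may roll about its axis.
- pin_band (a point): Centre of the blue band (8 mm wide) round the pin's shaft, on the axis, 31 mm from mid-length toward the pin's +y end.
- loupe: Hand loupe, loose, about 0.1 kg, lying flat, right way up. Black handle along its own x from -60 to +40 mm, 16 mm wide, 24 high; aluminium lens ring, 60 mm outer diameter, 10 high, centred at x = +75 mm. Origin: on its underside, under the handle near the balance point (grip here, across the 16 mm width); z up, +x toward the lens.
- lens (a point): Middle of the lens, in the loupe's frame at x = +75 mm, z = +5 mm.
- strip_box: Bystander: white and green carton, 60x88x30 mm, beyond the work on the right. Origin: centre of the underside.
- gallipot: Bystander: small steel bowl, 79 mm across, 40 mm high, between the robot and the jig. Origin: centre of the underside.
- gauze_jar: Bystander: glass jar of cotton balls with a steel lid, 85 mm across, 116 mm high, beyond the work on the left. Origin: centre of the underside.
Not all that is in view belongs to the job. Of the things that look like the pin, take the one that is nearest to the robot's base at the start.

How it is judged:
On the way, in this order (a step that is already met when the one before it is completed fails the run):
1. the pin rests level in both notches, released (z of pin in the frame of jig between 0.036 and 0.044 m and x of pin in the frame of jig between -0.005 and 0.005 m and y of pin in the frame of jig between -0.02 and 0.02 m and angle between the y axis of pin and the y axis of jig, either way round below 0.08 rad and angle between pin's own y axis and vertical between 1.5208 and 1.6208 rad and contact force between the fingers and pin below 0.1 N and contact force between pin and jig above 0.2 N and linear speed of pin below 0.03 m/s), for 0.2 s.
2. the loupe is lifted in the gripper (height (world z) of loupe above 0.03 m and contact force between the fingers and loupe above 1 N), for 0.2 s.
At the end, for the whole second after the job is handed in: Pin released in both notches (level 0.05 rad, along them 0.08 rad, mid-length within 20 mm of midway, 4 mm of seated height, 5 mm of notch line); loupe held still in the gripper, clear of jig and pin, level and upright to 0.12 rad, lens within 12 mm over the blue band, within 8 mm of collar height (all of step 1 and horizontal distance between lens and pin_band below 0.012 m and z of lens in the frame of focus_mark between -0.008 and 0.008 m and angle between loupe's own z axis and vertical below 0.12 rad and contact force between the fingers and loupe above 1 N and contact force between loupe and jig below 0.1 N and contact force between loupe and pin below 0.1 N and linear speed of loupe below 0.03 m/s); the arm keeps its last pose, push and grip.
It fails at once if the carton is moved more than 20 mm (distance of strip_box from where it was at the start of the episode above 0.02 m).
It fails at once if the steel bowl is moved more than 20 mm (distance of gallipot from where it was at the start of the episode above 0.02 m).
It fails at once if the glass jar is moved more than 20 mm (distance of gauze_jar from where it was at the start of the episode above 0.02 m).
It fails at once if the orange collar is moved more than 5 mm (distance of focus_mark from where it was at the start of the episode above 0.005 m).
It fails at once if the pin is dropped (falls free from more than about 25 mm) (contact force between pin and anything else below 0.02 N and linear speed of pin above 0.7 m/s).
It also fails if it takes over 54 s, if anything falls off the work surface, if the arm or the gripper's body presses on something with over 40 N, if the wrist force passes 120 N, or if a joint passes its speed limit or range.

### The arm

A 6-joint arm with a two-finger parallel gripper is mounted at the origin on a cart in front of the work surface, level with it; the furniture and walls round the work are solid. World frame = base frame: x ahead of the robot, y to its left, z up, the work surface at z = 0. Lengths are in m, angles in rad, forces in N, time in s.
With the tool pointing down it reaches from about 0.425 to 0.95 m from the base axis. Payload 3.5 kg.
Tool frame: the origin (TCP) lies on the centre line of the jaws, within the pads' length; the fingertips stand 14 mm ahead of it and the grasp point (between the pads) lies 5 mm behind it (ctrl.finger_overhang is the distance from the TCP to the fingertips, in m); z points along the fingers, y is the line along which they close (so a half turn about z gives the same grasp; the last joint's range is limited). The gripper opens to 85 mm and grips with 20 to 120 N. Pads are 22 mm wide; open, the fingers measure 114 mm over their backs; the gripper's body (76 mm by 85 mm) begins 54 mm behind the grasp point. The pads swing forward as they close: fully open they stand 13 mm farther back than shut.
Start: joints at [1.163, 0.286, 1.577, -0, 1.279, -0.15], TCP at [0.172, 0.653, 0.245] pointing down, gripper open.
Joint ranges: [-2.77, 2.77], [-0.9, 2.22], [0.21, 2.48], [-1.53, 4.67], [0.24, 2.81], [-2.84, 2.84]. Speed limits (rad/s): [2.79, 2.79, 3.14, 3.14, 3.14, 3.14].

### API

Orientations are given as a unit quaternion [x, y, z, w].
In Python, from plant import ctrl gives the robot as it stands.
- The arm moves only by the tool send_rows, never from a script. Its argument "moves" is text: rows parted by semicolons, each of 7 numbers parted by spaces: the turn, a rotation vector about the tool's x, y, z in units of 360 degrees (1.0 is 360 degrees), then the shift along the tool's x, y, z in units of 20 cm (1.0 is 20 cm), then the gripper's target within -1 to 1 (fully open at 1, half-way at 0, shut at -1). A call has 1 to 12 rows; each row is the pose to reach, as a shift and turn from the pose commanded when the call began, along the tool's axes at that moment, turning the shorter way round; what a row does not reach only later rows make up. A row lasts 1/8 s, in which the tool goes at most 62.5 mm and 10.7 degrees, less where a joint would pass 70% of its speed; a pose out of reach is approached as far as the arm can. A call with a number of a shift or a turn outside -1 to 1 is refused whole. A call with a gripper value outside its range is refused whole. The fingers move at their own pace and stop on an object; "newtons" is the grip in N (left out, the last holds). Time passes only in rows, so rows that repeat a pose let the fingers close. It gives the time, the measured TCP pose, the force, the opening and the grip force at its end, in the units of the state.
- ctrl.get_state(): the state, without advancing time (a new reading comes with each control period).
- ctrl.read_camera(name): name is "scene" or "top" or "wrist"; returns a dict with "image" (400x640x3 uint8, red, green, blue), "fovy" (degrees; the focal length in pixels is half the picture's height over the tangent of half this angle, whatever the lens; pixels are square), "cx", "cy" (the principal point, pixels), "extrinsics" (4x4, takes a point from camera to world coordinates). Camera axes: x right, y up, looking along -z (the intrinsics and any distortion apply to the point x, -y, -z); pixel columns grow to the right and rows downward; lengths in m; the calibration is good to about 2 mm. A picture is of the moment at which its call begins. There is no depth.
- ctrl.sign_off(): hands the job in; it is judged then, once.
The state is a dict: "time": time; "qpos": joint angles; "dq": joint speeds; "joint_efforts": joint torques, N m; "eef_pos": TCP position; "tcp_rot": TCP orientation; "contact_force": force on the tool from outside, world axes, zero at the start; "wrist_torque": the same for the moment, N m; "opening": opening from 0.0 (shut) to 1.0 (fully open); "finger_force": force on a finger pad.
Only numpy, scipy, OpenCV 4.12 (cv2) and the standard library are available. Lean on these libraries where they do the work, as an engineer would, in place of code of your own. Each camera call takes 0.05 s, during which the arm holds its last target. There are 200 camera calls.

## Working session

There is one attempt and no reset: what is moved stays moved. The work goes in short steps, Python scripts to look and compute and a tool call to move; the robot and the scene stay as the last step left them, time stands still between calls to the robot, and variables do not carry over. Pictures are saved under pics/ and viewed, at most 10 in all, crops included, and the job is handed in when it is done.

Besides the shell and the picture viewer there is one more tool, called after ">>>" as name(argument=value, ...) on one line, values as JSON. send_rows: Moves the arm, as the interface text tells. Its arguments: {"type":"object","properties":{"moves":{"type":"string"},"newtons":{"type":"number"}},"required":["moves"]}

```bash
mkdir -p pics; ls
python3 - <<'E'
from plant import ctrl
import cv2, numpy as np
for n in ["scene","top"]:
    r=ctrl.read_camera(n); cv2.imwrite(f"pics/{n}0.png",r["image"][:,:,::-1])
    np.savez(f"pics/{n}0.npz",**{k:v for k,v in r.items()})
    print(n,{k:(np.round(v,4).tolist() if k!="image" else 0) for k,v in r.items()})
print(ctrl.get_state())
E
```

```text
pics
scene {'image': 0, 'fovy': 44.1967, 'cx': 318.7781, 'cy': 205.3551, 'extrinsics': [[0.7629, 0.2928, -0.5764, -0.0918], [-0.6464, 0.3337, -0.6861, -0.8104], [-0.0086, 0.8961, 0.4439, 0.6052], [0.0, 0.0, 0.0, 1.0]]}
top {'image': 0, 'fovy': 44.5028, 'cx': 317.7062, 'cy': 202.7983, 'extrinsics': [[0.0265, 0.9867, -0.1602, 0.4001], [-0.9995, 0.0233, -0.0219, -0.0116], [-0.0179, 0.1607, 0.9868, 1.4057], [0.0, 0.0, 0.0, 1.0]]}
{'time': 0.1, 'qpos': array([ 1.16298501e+00,  2.87101423e-01,  1.57798747e+00, -1.28382597e-05,
        1.27859118e+00, -1.50002323e-01]), 'dq': array([ 0.00189754, -0.00126653, -0.00288246,  0.00220288,  0.00233375,
        0.00056973]), 'joint_efforts': array([ 9.06427958e-04, -4.07296157e+01, -2.93699384e+01, -1.77997763e-04,
        3.47271634e-03, -1.41258685e-07]), 'eef_pos': array([0.17185723, 0.65219314, 0.24409258]), 'tcp_rot': array([ 1.28545894e-01,  9.91703012e-01, -1.00506513e-03, -2.81429522e-04]), 'contact_force': array([ 0.22615462, -0.56215779,  0.1100477 ]), 'wrist_torque': array([0.01968325, 0.04833218, 0.01963678]), 'finger_force': 0.0, 'opening': 1.0008512401443201}
```

View pics/scene0.png

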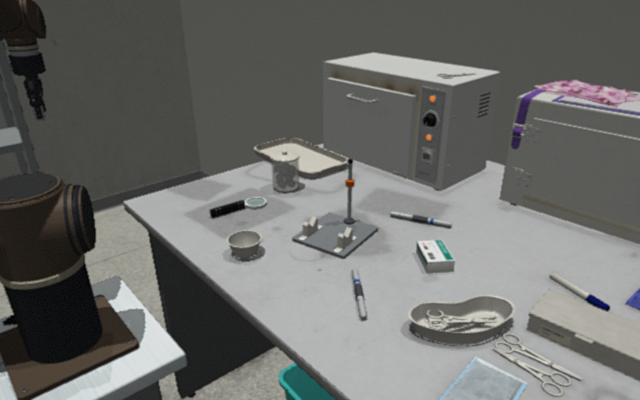

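View pics/top0.png

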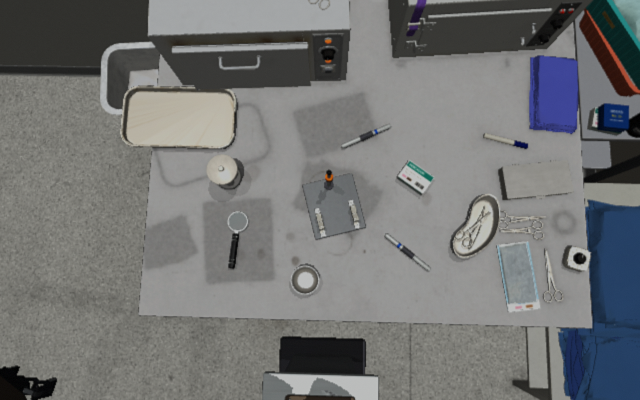

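In the top view there are three pin-like things: a pin at (408,252), a pin at (366,136), and a marker at (505,140). The robot base is at about (320,390), so (408,252) is the nearest and has the grip and blue band. The jig is at (335,206), the loupe at (236,240), the bowl at (305,279), the jar at (225,170) and the carton at (415,177). I'll confirm the pin in an enlarged crop.

```bash
cat > h.py <<'E'
import numpy as np, cv2
from plant import ctrl
from scipy.spatial.transform import Rotation as R
def look(n,tag):
    r=ctrl.read_camera(n); cv2.imwrite(f"pics/{tag}.png",r["image"][:,:,::-1]); np.savez(f"pics/{tag}.npz",**r); return r
def load(tag): 
    d=np.load(f"pics/{tag}.npz"); return {k:d[k] for k in d}
def ray(r,uv):
    f=200/np.tan(np.radians(float(r["fovy"]))/2); uv=np.atleast_2d(uv).astype(float)
    d=np.c_[(uv[:,0]-r["cx"])/f,-(uv[:,1]-r["cy"])/f,-np.ones(len(uv))]
    E=r["extrinsics"]; return E[:3,3],d@E[:3,:3].T
def plane(r,uv,z):
    o,d=ray(r,uv); return o+d*((z-o[2])/d[:,2])[:,None]
def cross(r1,u1,r2,u2):
    o1,d1=ray(r1,u1);o2,d2=ray(r2,u2);d1=d1[0]/np.linalg.norm(d1[0]);d2=d2[0]/np.linalg.norm(d2[0])
    t=np.linalg.lstsq(np.c_[d1,-d2],o2-o1,rcond=None)[0]; a=o1+t[0]*d1;b=o2+t[1]*d2
    return (a+b)/2,np.linalg.norm(a-b)
def project(r,P):
    E=r["extrinsics"];f=200/np.tan(np.radians(float(r["fovy"]))/2)
    c=(np.atleast_2d(P)-E[:3,3])@E[:3,:3]; return np.c_[r["cx"]-f*c[:,0]/c[:,2],r["cy"]+f*c[:,1]/c[:,2]]
def blobs(r,lo,hi,roi=None,amin=3):
    hsv=cv2.cvtColor(r["image"],cv2.COLOR_RGB2HSV); m=cv2.inRange(hsv,np.array(lo),np.array(hi))
    if roi: k=np.zeros_like(m);x0,y0,x1,y1=roi;k[y0:y1,x0:x1]=255;m&=k
    n,l,s,c=cv2.connectedComponentsWithStats(m)
    return m,[(int(s[i,4]),c[i].round(1).tolist(),s[i,:4].tolist()) for i in range(1,n) if s[i,4]>=amin]
def toolmove(P,q=None):
    "shift (units) from current TCP to P in tool axes; turn to rotation q"
    s=ctrl.get_state();T=R.from_quat(s["tcp_rot"]); print("eef",s["eef_pos"].round(4),"shift",(T.inv().apply(np.array(P)-s["eef_pos"])/0.2).round(4))
    if q is not None: print("turn",((T.inv()*q).as_rotvec()/(2*np.pi)).round(4))
E
python3 - <<'E'
from h import *
t=load("top0");s=load("scene0")
im=t["image"][110:300,205:445,::-1]; cv2.imwrite("pics/crop.png",cv2.resize(im,None,fx=3,fy=3,interpolation=cv2.INTER_CUBIC))
for n,r,roi in (("top",t,(200,110,440,300)),("scene",s,(200,150,470,330))):
    print(n,"blue",blobs(r,(98,90,50),(125,255,255),roi)[1]); print(n,"orange",blobs(r,(3,130,90),(18,255,255),roi)[1])
for nm,u,v,z in (("pin",408,252,.008),("far",366,136,.008),("jig",335,206,.01),("loupe",234,252,.01),("lens",237,221,.005),("bowl",305,279,.02),("jar",225,170,.1),("box",415,177,.03)): print(nm,plane(t,(u,v),z).round(3))
E
```

```text
top blue [(14, [375.5, 131.1], [374, 129, 4, 5]), (13, [398.4, 245.2], [397, 243, 4, 5])]
top orange [(37, [328.5, 177.4], [325, 174, 8, 7])]
scene blue [(14, [431.3, 221.1], [430, 219, 4, 5]), (16, [356.2, 280.3], [354, 279, 6, 4])]
scene orange [(32, [349.0, 181.7], [346, 179, 8, 8])]
pin [[ 0.491 -0.241  0.008]]
far [[ 0.831 -0.118  0.008]]
jig [[ 0.619 -0.031  0.01 ]]
loupe [[0.479 0.255 0.01 ]]
lens [[0.569 0.252 0.005]]
bowl [[0.408 0.049 0.02 ]]
jar [[0.697 0.274 0.1  ]]
box [[ 0.705 -0.258  0.03 ]]
```

View pics/crop.png

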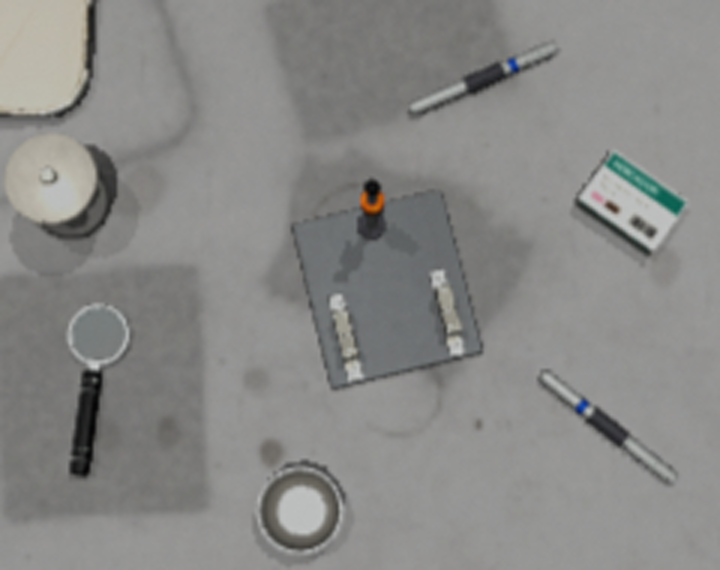

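The crop confirms the target: the pin at crop (605,425) has a dark grip and its blue band at (583,407). It is nearest the base, 0.55 m against 0.84 m for the other. Jig base corners are at crop (294,226), (440,190), (480,352) and (333,388), the saddles at (346,338) and (448,312), and the post and collar at (372,205). Next I'll measure jig, collar and pin.

Run:
```python
from h import *
t=load("top0");s=load("scene0")
c=np.array([(294,226),(440,190),(480,352),(333,388)])/3+[205,110]-.33
P=plane(t,c,.01); print("corners",P.round(4).tolist(),"sides",np.linalg.norm(P-np.roll(P,-1,0),axis=1).round(3))
ex=((P[0]+P[1])-(P[2]+P[3]))/2; ex/=np.linalg.norm(ex); ce=P.mean(0); o=ce-0.0375*ex
print("jig o",o.round(4),"yaw",np.arctan2(ex[1],ex[0]).round(4))
print("collar",cross(t,(328.5,177.4),s,(349,181.7)), "expected xy",(o+.1*ex)[:2])
print("saddles", plane(t,np.array([(346,338),(448,312)])/3+[205,110]-.33,.035).round(4).tolist())
print("band",plane(t,(398.4,245.2),.008),plane(s,(356.2,280.3),.008),cross(t,(398.4,245.2),s,(356.2,280.3)))
e=plane(t,np.array([(545,375),(672,478)])/3+[205,110]-.33,.007);d=e[0]-e[1];print("pin ends",e.round(4).tolist(),"len",np.linalg.norm(d),"mid",e.mean(0),"yaw of y",np.arctan2(d[1],d[0]))
# lens + handle
h=plane(t,np.array([(80,472),(94,372)])/3+[205,110]-.33,.024); l=plane(t,np.array([(99,335)])/3+[205,110]-.33,.01); print("handle",h.round(4).tolist(),"lens",l.round(4).tolist())
y=np.arctan2(d[1],d[0]); 
# tool down, x axis of tool along pin, y across
for a in (y,y+np.pi):
    q=R.from_matrix(np.c_[[np.cos(a),np.sin(a),0],[np.sin(a),-np.cos(a),0],[0,0,-1]]); toolmove([e.mean(0)[0],e.mean(0)[1],.2],q)
r=look("wrist","w0"); print(r["extrinsics"].round(3).tolist(), r["fovy"])
```

```text
corners [[0.6781, 0.0646, 0.01], [0.7171, -0.0764, 0.01], [0.5596, -0.117, 0.01], [0.5217, 0.0224, 0.01]] sides [0.146 0.163 0.145 0.162]
jig o [ 0.5829 -0.0362  0.01  ] yaw 0.2577
collar (array([ 0.67837044, -0.01005162,  0.12032939]), np.float64(0.0004997019181177441)) expected xy [ 0.6795806  -0.01066889]
saddles [[0.5669, 0.0109, 0.035], [0.5939, -0.0846, 0.035]]
band [[ 0.51009952 -0.21363625  0.008     ]] [[ 0.51463587 -0.20757804  0.008     ]] (array([ 0.50958339, -0.21280333,  0.01310861]), np.float64(0.0002930586724195266))
pin ends [[0.5394, -0.1794, 0.007], [0.4451, -0.299, 0.007]] len 0.1523844457939192 mid [ 0.49226763 -0.23920543  0.007     ] yaw of y 0.9033490420588104
handle [[0.4358, 0.2572, 0.024], [0.53, 0.249, 0.024]] lens [[0.5671, 0.2488, 0.01]]
eef [0.1719 0.6522 0.2441] shift [-2.6855 -3.9008  0.2277]
turn [-3.000e-04  3.000e-04  3.152e-01]
eef [0.1719 0.6522 0.2441] shift [-2.6855 -3.9008  0.2277]
turn [-0.0003 -0.0002 -0.1848]
[[0.255, -0.914, -0.317, 0.089], [0.967, 0.24, 0.087, 0.674], [-0.003, -0.328, 0.945, 0.373], [0.0, 0.0, 0.0, 1.0]] 61.57003982204997
```

>>> send_rows(moves="0 0 0.03 -0.25 -0.25 0 1;0 0 0.06 -0.5 -0.5 0 1;0 0 0.09 -0.75 -0.75 0 1;0 0 0.12 -1 -1 0 1;0 0 0.12 -1 -1 0 1")

```text
time: 0.78
eef_pos: [0.3153, 0.4059, 0.245]
tcp_rot: [0.486, 0.874, -0.0, 0.0]
contact_force: [0.3, -0.6, 0.2]
opening: 0.999
finger_force: 0.0
```

>>> send_rows(moves="0 0 0.03 -0.25 0.06 0 1;0 0 0.06 -0.5 0.12 0 1;0 0 0.09 -0.75 0.18 0 1;0 0 0.12 -1 0.25 0 1;0 0 0.12 -1 0.25 0 1")

```text
time: 1.4
eef_pos: [0.4648, 0.263, 0.245]
tcp_rot: [0.774, 0.633, -0.0, 0.0]
contact_force: [0.3, 0.6, -0.5]
opening: 1.0
finger_force: 0.0
```

>>> send_rows(moves="0 0 0.02 -0.25 0.05 0 1;0 0 0.04 -0.5 0.1 0 1;0 0 0.06 -0.75 0.15 0 1;0 0 0.075 -1 0.2 0 1;0 0 0.075 -1 0.2 0 1")

```text
time: 2.02
eef_pos: [0.4629, 0.0596, 0.2451]
tcp_rot: [0.9, 0.436, -0.0, -0.0]
contact_force: [-0.8, 0.7, -0.5]
opening: 1.0
finger_force: 0.0
```

>>> send_rows(moves="0 0 0 -0.2 0.25 0 1;0 0 0 -0.4 0.5 0 1;0 0 0 -0.6 0.75 0 1;0 0 0 -0.8 1 0 1;0 0 0 -0.85 1 0 1;0 0 0 -0.85 1 0 1;0 0 0 -0.85 1 0 1")

```text
time: 2.9
eef_pos: [0.5156, -0.1938, 0.2451]
tcp_rot: [0.899, 0.438, 0.0, -0.001]
contact_force: [-0.2, -0.5, -0.1]
opening: 1.004
finger_force: 0.0
```

Run:
```python
from h import *
r=look("wrist","w1"); s=ctrl.get_state(); print(s["time"],s["eef_pos"],s["tcp_rot"],project(r,[[.492,-.239,.008],[.51,-.2136,.008]]))
```

```text
2.95 [ 0.51562088 -0.19383209  0.2453206 ] [ 8.98856289e-01  4.38243417e-01  1.26049331e-04 -2.50475006e-04] [[329.04156714 205.616803  ]
 [327.98110233 179.77439911]]
```

View pics/w1.png

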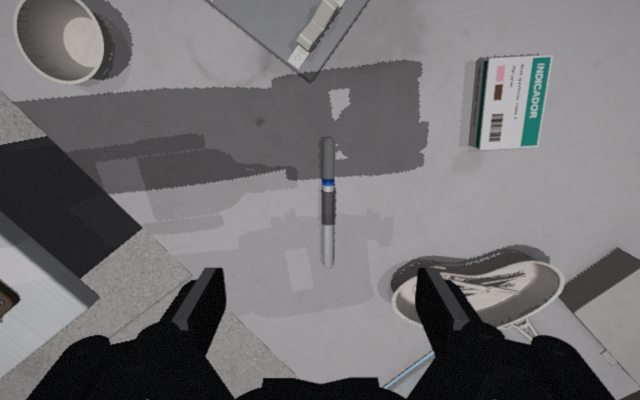

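The wrist picture shows the pin nearly upright: ends at (328,137) and (329,268), blue band at (328,185), dark grip centred at about (328,208). I'll compute its position from the band and ends.

Run:
```python
from h import *
r=load("w1")
print("band",blobs(r,(105,120,60),(125,255,255),(300,120,350,280))[1])
g=cv2.cvtColor(r["image"],cv2.COLOR_RGB2GRAY)
print(g[130:275:3,328].tolist()); 
for v in (150,160,200,210,235,255): print(v,g[v,314:344].tolist())
m,b=blobs(r,(105,120,60),(125,255,255),(300,120,350,280))
B=plane(r,b[0][1],.010)[0]; e=plane(r,[(328,137.),(329,268)],.007)
d=e[0]-e[1]; print("band",B,"ends",e.round(4).tolist(),np.linalg.norm(d),"mid",e.mean(0),"yaw",np.arctan2(d[1],d[0]),"mid from band",B-.031*d/np.linalg.norm(d))
```

```text
band [(75, [327.7, 181.8], [322, 179, 12, 7])]
[96, 95, 80, 97, 99, 101, 102, 99, 101, 102, 100, 100, 100, 103, 101, 100, 93, 55, 87, 182, 182, 82, 83, 85, 81, 80, 81, 82, 76, 74, 74, 74, 159, 159, 160, 158, 158, 157, 157, 156, 156, 154, 152, 153, 152, 149, 143, 148, 146]
150 [93, 91, 94, 98, 93, 88, 74, 67, 63, 75, 83, 91, 96, 100, 99, 99, 97, 97, 90, 85, 87, 97, 97, 97, 108, 119, 115, 97, 97, 95]
160 [93, 92, 92, 94, 91, 87, 75, 70, 63, 77, 87, 93, 96, 100, 100, 103, 99, 97, 92, 86, 86, 96, 100, 97, 101, 100, 94, 98, 98, 95]
200 [157, 158, 153, 146, 141, 142, 134, 105, 66, 61, 62, 72, 84, 85, 82, 81, 83, 73, 57, 58, 60, 84, 128, 160, 160, 157, 158, 158, 158, 158]
210 [158, 158, 158, 152, 141, 141, 135, 106, 65, 60, 63, 72, 82, 81, 81, 81, 82, 70, 60, 58, 68, 103, 140, 161, 159, 158, 158, 158, 158, 160]
235 [147, 147, 147, 146, 148, 141, 126, 120, 110, 120, 135, 151, 163, 163, 158, 151, 145, 133, 119, 101, 114, 146, 148, 148, 146, 148, 146, 147, 147, 146]
255 [148, 147, 146, 147, 146, 145, 140, 129, 123, 116, 134, 148, 152, 154, 153, 147, 141, 133, 113, 91, 112, 146, 148, 147, 146, 145, 146, 147, 147, 146]
band [ 0.50861718 -0.21480659  0.01      ] ends [[0.5392, -0.1757, 0.007], [0.4414, -0.3049, 0.007]] 0.1620502711082456 mid [ 0.49031232 -0.24026672  0.007     ] yaw 0.9224414275768966 mid from band [ 0.48989702 -0.23951602  0.01      ]
```

Run:
```python
from h import *
print(ctrl.finger_overhang)
a=.918; q=R.from_matrix(np.c_[[np.cos(a),np.sin(a),0],[np.sin(a),-np.cos(a),0],[0,0,-1]])
toolmove([.490,-.240,.016],q)
```

```text
0.014
eef [ 0.5156 -0.1938  0.2453] shift [-0.2613  0.0416  1.1465]
turn [-0.0001 -0.0001 -0.0017]
```

>>> send_rows(moves="0 0 -0.002 -0.2 0.04 0.2 1;0 0 -0.002 -0.26 0.042 0.45 1;0 0 -0.002 -0.26 0.042 0.7 1;0 0 -0.002 -0.26 0.042 0.9 0.6;0 0 -0.002 -0.26 0.042 1 0.4;0 0 -0.002 -0.26 0.042 1 0;0 0 -0.002 -0.26 0.042 1 0", newtons=40)

```text
time: 3.82
eef_pos: [0.4911, -0.2417, 0.0467]
tcp_rot: [0.896, 0.443, 0.001, 0.001]
contact_force: [0.6, -0.9, 1.0]
opening: 0.499
finger_force: 0.0
```

Run:
```python
from h import *
r=look("wrist","w2")
print("band",blobs(r,(105,120,60),(125,255,255))[1])
b=[x for x in blobs(r,(105,120,60),(125,255,255))[1] if x[0]>40]
for x in b: print(plane(r,x[1],.0115))
toolmove([.490,-.240,.016])
```

```text
band [(396, [317.1, 189.7], [304, 181, 27, 18])]
[[ 0.50892295 -0.21438719  0.0115    ]]
eef [ 0.4913 -0.2421  0.0471] shift [ 0.0046 -0.0119  0.1553]
```

View pics/w2.png

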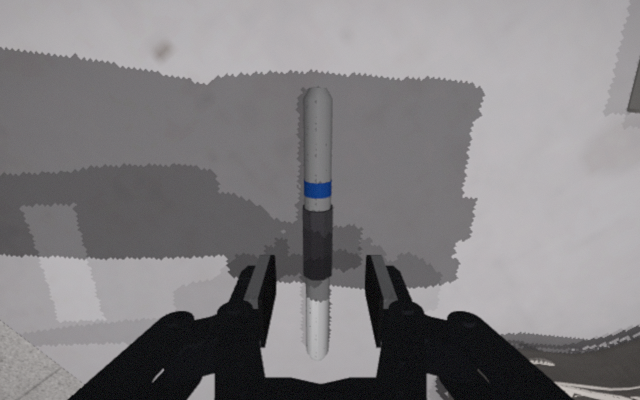

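The pin runs straight between the fingers (axis at column 317, band at (317,190)). The band position gives mid-length at (0.490,-0.239), which matches. I'll go down and grip.

>>> send_rows(moves="0 0 0 0.005 -0.01 0.08 0;0 0 0 0.005 -0.01 0.155 0;0 0 0 0.005 -0.01 0.155 0;0 0 0 0.005 -0.01 0.155 -0.4;0 0 0 0.005 -0.01 0.155 -1;0 0 0 0.005 -0.01 0.155 -1;0 0 0 0.005 -0.01 0.155 -1;0 0 0 0.005 -0.01 0.155 -1;0 0 0 0.005 -0.01 0.155 -1", newtons=40)

```text
time: 5.0
eef_pos: [0.4892, -0.2401, 0.0145]
tcp_rot: [0.897, 0.443, 0.0, 0.0]
contact_force: [0.2, -0.6, 1.8]
opening: 0.173
finger_force: 40.6
```

>>> send_rows(moves="0 0 0 0 -0.01 -0.1 -1;0 0 0 0 -0.01 -0.3 -1;0 0 0 0 -0.01 -0.55 -1;0 0 -0.03 0.15 -0.03 -0.75 -1;0 0 -0.06 0.3 -0.06 -0.9 -1;0 0 -0.09 0.45 -0.09 -0.95 -1;0 0 -0.12 0.6 -0.12 -0.95 -1;0 0 -0.145 0.615 -0.12 -0.95 -1;0 0 -0.145 0.615 -0.12 -0.95 -1;0 0 -0.145 0.615 -0.12 -0.95 -1;0 0 -0.145 0.615 -0.12 -0.95 -1")

```text
time: 6.38
eef_pos: [0.5445, -0.1281, 0.2041]
tcp_rot: [0.611, 0.791, -0.0, -0.0]
contact_force: [0.3, 0.3, -1.5]
opening: 0.173
finger_force: 40.3
```

Run:
```python
from h import *
r=look("wrist","w3"); s=ctrl.get_state(); print(s["eef_pos"],s["tcp_rot"],s["opening"],s["finger_force"])
print(r["extrinsics"].round(4).tolist())
print("pin band",blobs(r,(105,120,60),(125,255,255))[1]); print("orange",blobs(r,(3,130,90),(18,255,255))[1])
```

```text
[ 0.54457077 -0.1281486   0.20414636] [ 6.11202590e-01  7.91474168e-01 -3.36595618e-05 -1.86850136e-04] 0.1732936683226791 40.323555786162615
[[0.9676, -0.2389, -0.0823, 0.5219], [0.2527, 0.9135, 0.3187, -0.0461], [-0.0009, -0.3292, 0.9443, 0.3327], [0.0, 0.0, 0.0, 1.0]]
pin band [(562, [320.5, 213.4], [305, 202, 32, 22]), (90, [584.0, 259.1], [577, 255, 15, 8]), (1214, [48.4, 381.7], [25, 347, 41, 53])]
orange [(700, [590.9, 91.9], [576, 74, 38, 38])]
```

View pics/w3.png

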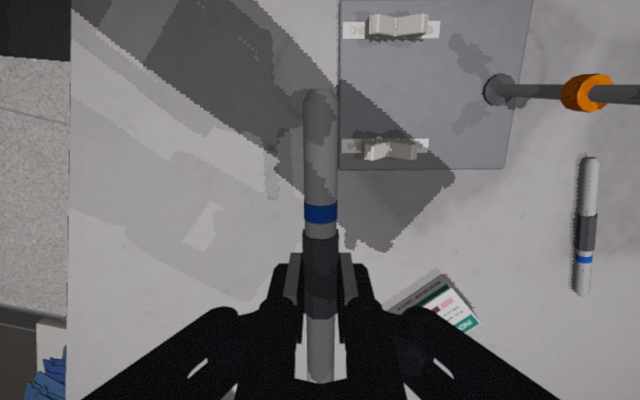

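The jig is well in view and square with the picture. Its base corners are near (338,169) and (503,168), the saddles are at rows ~17–30 and ~145–155 between columns 364 and 428, the post foot is at (499,90) and the collar at (590,92). The pin is held with its band at (320,213). I'll refine the edges.

Run:
```python
from h import *
r=load("w3"); g=cv2.GaussianBlur(cv2.cvtColor(r["image"],cv2.COLOR_RGB2GRAY),(3,3),0).astype(float)
def edge(line,lo,hi):
    d=np.diff(line[lo:hi]); i=np.argmax(abs(d)); return lo+i+.5
R_=[(edge(g[v],490,540),v) for v in list(range(5,60,6))+list(range(120,162,6))]
B_=[(u,edge(g[:,u],155,182)) for u in range(360,500,10)]
L_=[(edge(g[v],333,348),v) for v in range(100,132,4)]
P=lambda l:plane(r,l,.01)
res={}
for n,l in (("R",R_),("B",B_),("L",L_)):
    p=P(l)[:,:2]; vx,vy,x,y=cv2.fitLine(p.astype(np.float32),cv2.DIST_HUBER,0,1e-4,1e-4).ravel()
    if vy<0 and n!="B": vx,vy=-vx,-vy
    if vx<0 and n=="B": vx,vy=-vx,-vy
    d=(p-[x,y])@[-vy,vx]; res[n]=(np.array([x,y]),np.array([vx,vy])); print(n,np.degrees(np.arctan2(vy,vx)).round(2),"rms",d.std().round(5))
def X(a,b):
    t=np.linalg.solve(np.c_[a[1],-b[1]],b[0]-a[0]); return a[0]+t[0]*a[1]
cR=X(res["R"],res["B"]);cL=X(res["L"],res["B"]);print("corners",cR,cL,np.linalg.norm(cR-cL))
ex=(cR-cL)/np.linalg.norm(cR-cL);ey=np.array([-ex[1],ex[0]])
o=(cL+.045*ex+cR-.12*ex)/2+.075*ey; print("o",o,"yaw",np.arctan2(ex[1],ex[0]))
O=np.r_[o,0];EX=np.r_[ex,0];EY=np.r_[ey,0]
pr=lambda x,y,z:project(r,O+x*EX+y*EY+[0,0,z]).round(1)[0].tolist()
print("pred notches",pr(0,50e-3,.03),pr(0,-50e-3,.03),"tips",pr(-.017,.05,.047),pr(.017,.05,.047),pr(-.017,-.05,.047),pr(.017,-.05,.047),"foot",pr(.1,0,.01))
t=load("top0");s=load("scene0")
Pp=O+.1*EX
for n,q,u in (("w",r,(590.9,91.9)),("t",t,(328.5,177.4)),("s",s,(349,181.7))):
    for z in (.105,.115,.12,.125,.13,.145): print(n,z,project(q,Pp+[0,0,z]).round(1)[0],u) if z in (.115,.12,.125) else 0
print(cross(r,(590.9,91.9),s,(349,181.7)),cross(r,(590.9,91.9),t,(328.5,177.4)),Pp)
im=cv2.resize(r["image"][0:190,330:610,::-1],None,fx=2.8,fy=2.8,interpolation=cv2.INTER_CUBIC); cv2.imwrite("pics/w3c.png",im)
# band held
o_,d=ray(r,(320.5,213.4)); st=ctrl.get_state(); print("band at z tcp-.006+.007", plane(r,(320.5,213.4),st["eef_pos"][2]-.0065+.0045), st["eef_pos"])
```

```text
R 105.23 rms 0.00022
B 8.9 rms 0.00473
L 105.38 rms 0.00119
corners [ 0.71796376 -0.08049209] [ 0.5543965 -0.1061183] 0.16556251
o [ 0.58752334 -0.02501339] yaw 0.15540744
pred notches [412.9, 12.2] [391.7, 137.5] tips [396.5, 5.1] [441.1, 10.2] [375.9, 138.5] [415.5, 142.5] foot [504.8, 90.4]
w 0.115 [592.9  93.8] (590.9, 91.9)
w 0.12 [599.2  94. ] (590.9, 91.9)
w 0.125 [605.8  94.3] (590.9, 91.9)
t 0.115 [328.3 175. ] (328.5, 177.4)
t 0.12 [328.3 174.6] (328.5, 177.4)
t 0.125 [328.3 174.2] (328.5, 177.4)
s 0.115 [351.3 182.7] (349, 181.7)
s 0.12 [351.3 180.9] (349, 181.7)
s 0.125 [351.3 179. ] (349, 181.7)
(array([ 0.67968488, -0.00941792,  0.12020701]), np.float64(0.0017872119647520418)) (array([ 0.67779355, -0.01029843,  0.12404044]), np.float64(0.00017948835085324416)) [ 0.6863182  -0.00953513  0.        ]
band at z tcp-.006+.007 [[ 0.53487229 -0.0957629   0.20214636]] [ 0.54457077 -0.1281486   0.20414636]
```

View pics/w3c.png

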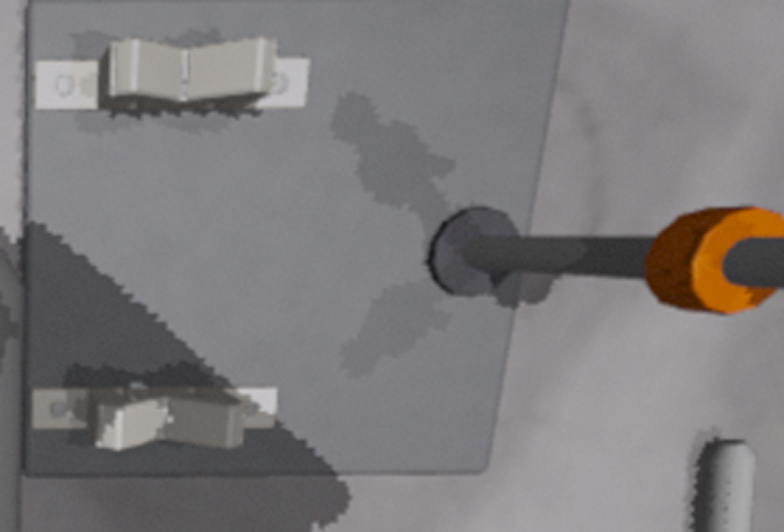

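The crop shows the +y saddle's notch line at (396,26) and the base's near edge from (339,169.6) to (503.6,168.2). The earlier bottom-edge fit was spoiled by shadow, so I'm refitting it with outliers removed.

Run:
```python
from h import *
r=load("w3")
c=plane(r,[(338.9,169.6),(503.6,168.2),(532.8,0)],.01)[:,:2]; print(c,np.linalg.norm(c[1]-c[0]),np.degrees(np.arctan2(*(c[1]-c[0])[::-1])),np.degrees(np.arctan2(*(c[2]-c[1])[::-1]))-90)
yaw=np.radians((15.23+np.degrees(np.arctan2(*(c[1]-c[0])[::-1])))/2); ex=np.array([np.cos(yaw),np.sin(yaw)]);ey=np.array([-ex[1],ex[0]])
o=(c[0]+.045*ex+c[1]-.12*ex)/2+.075*ey; print("o",o,"yaw",yaw)
n=plane(r,(395.7,26.3),.03)[0,:2]; print("notch in jig",(n-o)@ex,(n-o)@ey)
O=np.r_[o,0];EX=np.r_[ex,0];EY=np.r_[ey,0]
pr=lambda x,y,z:project(r,O+x*EX+y*EY+[0,0,z])[0]
cr=lambda p:((p-[330,0])*2.8).round(0).tolist()
print("pred in crop: notch+",cr(pr(0,.05,.03)),"notch-",cr(pr(0,-.05,.03)),"tips",[cr(pr(x,y,.047)) for y in (.057,.043,-.043,-.057) for x in(-.02,.02)],"foot",cr(pr(.1,0,.012)))
s=load("scene0");t=load("top0")
for n_,q in (("w",r),("s",s),("t",t)): print(n_,[project(q,O+.1*EX+[0,0,z]).round(1)[0].tolist() for z in (.115,.12,.125)])
P=O+.1*EX
```

```text
[[ 0.55982249 -0.11937743]
 [ 0.71635775 -0.07699661]
 [ 0.67818558  0.0631312 ]] 0.1621709712725266 15.14924605266743 15.238180297287741
o [ 0.58224914 -0.03563276] yaw 0.26510893394626867
notch in jig 0.00023025166354283388 0.0485900327410304
pred in crop: notch+ [183.0, 68.0] notch- [164.0, 414.0] tips [[124.0, 29.0], [273.0, 28.0], [122.0, 87.0], [268.0, 86.0], [110.0, 401.0], [242.0, 400.0], [108.0, 447.0], [238.0, 445.0]] foot [471.0, 247.0]
w [[581.9, 90.4], [588.0, 90.5], [594.4, 90.7]]
s [[349.0, 183.6], [349.0, 181.7], [349.1, 179.8]]
t [[328.2, 177.7], [328.2, 177.4], [328.2, 177.0]]
```

Run:
```python
from h import *
a=1.836; q=R.from_matrix(np.c_[[np.cos(a),np.sin(a),0],[np.sin(a),-np.cos(a),0],[0,0,-1]])
toolmove([.583,-.039,.0475],q)
```

```text
eef [ 0.5446 -0.1281  0.2041] shift [0.3825 0.2988 0.7832]
turn [-0.     -0.     -0.0015]
```

>>> send_rows(moves="0 0 -0.0015 0.2 0.15 0 -1;0 0 -0.0015 0.382 0.299 0.1 -1;0 0 -0.0015 0.382 0.299 0.3 -1;0 0 -0.0015 0.382 0.299 0.5 -1;0 0 -0.0015 0.382 0.299 0.6 -1;0 0 -0.0015 0.382 0.299 0.66 -1;0 0 -0.0015 0.382 0.299 0.68 -1;0 0 -0.0015 0.382 0.299 0.68 -1;0 0 -0.0015 0.382 0.299 0.68 -1")

```text
time: 7.55
eef_pos: [0.5841, -0.0389, 0.0697]
tcp_rot: [0.607, 0.795, 0.0, 0.001]
contact_force: [-0.3, 0.8, -1.0]
opening: 0.173
finger_force: 40.3
```

Run:
```python
from h import *
a=1.836; q=R.from_matrix(np.c_[[np.cos(a),np.sin(a),0],[np.sin(a),-np.cos(a),0],[0,0,-1]])
toolmove([.583,-.039,.0475],q)
r=look("wrist","w4")
b=blobs(r,(105,120,60),(125,255,255))[1]; print(b)
im=r["image"][:,100:,::-1]; cv2.imwrite("pics/w4c.png",im)
```

```text
eef [ 0.5841 -0.0389  0.0697] shift [ 0.0013 -0.0057  0.111 ]
turn [0.0003 0.0002 0.0002]
[(579, [320.0, 213.3], [304, 201, 33, 23])]
```

View pics/w4.png

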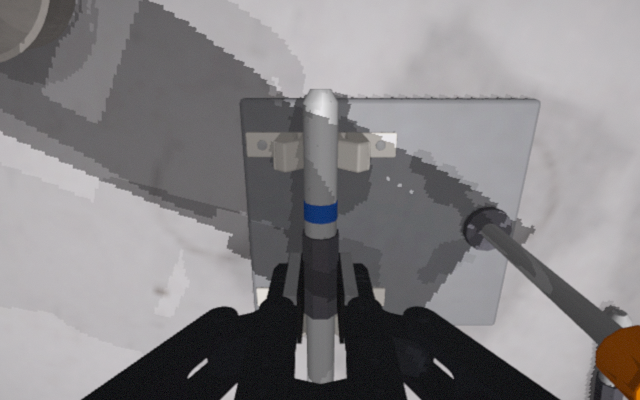

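The pin (column 320) lies centred over the +y saddle (flanks at 272 and 370, middle 321) and parallel to the jig. I'll lower it.

>>> send_rows(moves="0 0 0 0 -0.004 0.05 -1;0 0 0 0 -0.004 0.09 -1;0 0 0 0 -0.004 0.105 -1;0 0 0 0 -0.004 0.112 -1;0 0 0 0 -0.004 0.115 -1;0 0 0 0 -0.004 0.115 -1;0 0 0 0 -0.004 0.115 -1")

```text
time: 8.48
eef_pos: [0.584, -0.0388, 0.0467]
tcp_rot: [0.607, 0.795, 0.001, 0.002]
contact_force: [1.9, 1.3, 5.3]
opening: 0.175
finger_force: 41.0
```

>>> send_rows(moves="0 0 0 0 0 0 -0.6;0 0 0 0 0 0 -0.5;0 0 0 0 0 0 -0.2;0 0 0 0 0 0 0.1;0 0 0 0 0 0 0.1;0 0 0 0 0 -0.05 0.1;0 0 0 0 0 -0.3 0.1;0 0 0 0 0 -0.6 0.1;0 0 0 0 0 -0.8 0.1;0 0 0 0 0 -0.8 0.1")

```text
time: 9.72
eef_pos: [0.585, -0.0394, 0.2114]
tcp_rot: [0.607, 0.795, 0.002, 0.005]
contact_force: [0.3, 0.2, -0.2]
opening: 0.55
finger_force: 0.0
```

Run:
```python
from h import *
r=look("wrist","w5"); print(ctrl.get_state()["eef_pos"])
b=blobs(r,(105,120,60),(125,255,255))[1]; print(b)
o=np.array([.582,-.036]);y=.265;ex=np.array([np.cos(y),np.sin(y)]);ey=np.array([-ex[1],ex[0]])
for x in b:
    p=plane(r,x[1],.0435)[0]; print(p,(p[:2]-o)@ex,(p[:2]-o)@ey)
```

```text
[ 0.58344014 -0.03909141  0.20816229]
[(131, [318.1, 142.6], [311, 138, 16, 10]), (60, [504.9, 312.6], [499, 308, 13, 8]), (225, [24.1, 390.8], [13, 377, 18, 23])]
[ 0.57424109 -0.00639337  0.0435    ] 0.00026618456361614056 0.030605266605787003
[ 0.81432805 -0.12928294  0.0435    ] 0.19978639678381452 -0.15087553328748693
[ 0.3205564  -0.37386816  0.0435    ] -0.3408080615898321 -0.2575995255784498
```

View pics/w5.png

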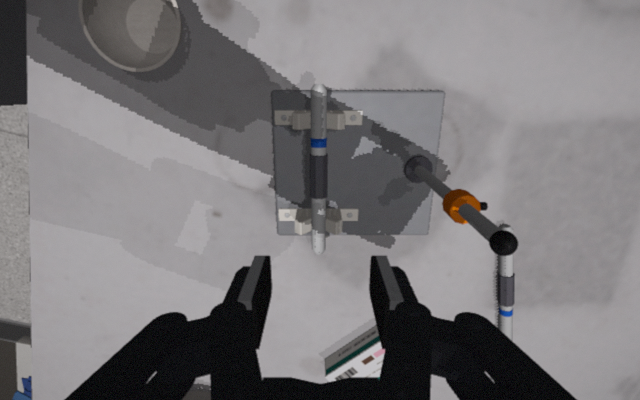

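The pin sits in both saddles, with its band at (318,143), i.e. jig (0.000, 0.031), so mid-length is at the midpoint. Now the loupe.

>>> send_rows(moves="0 0 -0.025 0.25 0 0 1;0 0 -0.05 0.5 0 0 1;0 0 -0.075 0.75 -0.03 0 1;0 0 -0.1 1 -0.05 0 1;0 0 -0.12 1 -0.05 0 1;0 0 -0.12 1 -0.05 0 1")

```text
time: 10.52
eef_pos: [0.5187, 0.1518, 0.2035]
tcp_rot: [0.272, 0.962, -0.001, -0.002]
contact_force: [1.0, -0.2, -0.2]
opening: 1.001
finger_force: 0.0
```

>>> send_rows(moves="0 0 -0.025 0.15 0.12 0 1;0 0 -0.05 0.3 0.24 0 1;0 0 -0.078 0.4 0.36 0 1;0 0 -0.078 0.4 0.36 0 1;0 0 -0.078 0.4 0.36 0 1;0 0 -0.078 0.4 0.36 0 1")

```text
time: 11.28
eef_pos: [0.4897, 0.2535, 0.205]
tcp_rot: [0.031, 1.0, -0.0, -0.0]
contact_force: [0.1, -1.2, 0.1]
opening: 1.0
finger_force: 0.0
```

Run:
```python
from h import *
r=look("wrist","w6"); s=ctrl.get_state();print(s["eef_pos"],s["tcp_rot"])
hsv=cv2.cvtColor(r["image"],cv2.COLOR_RGB2HSV)
print("dark",blobs(r,(0,0,0),(180,255,45),(230,150,420,400),200)[1])
print(project(r,[[.492,.2536,.024],[.567,.249,.01]]))
```

```text
[0.48977768 0.25353622 0.20509615] [ 3.13327489e-02  9.99508976e-01 -1.63655294e-04 -1.99432510e-04]
dark [(829, [322.8, 174.2], [315, 150, 17, 51]), (2967, [324.8, 390.1], [230, 377, 190, 23])]
[[320.99331584 181.32548353]
 [321.04275504 245.345125  ]]
```

View pics/w6.png

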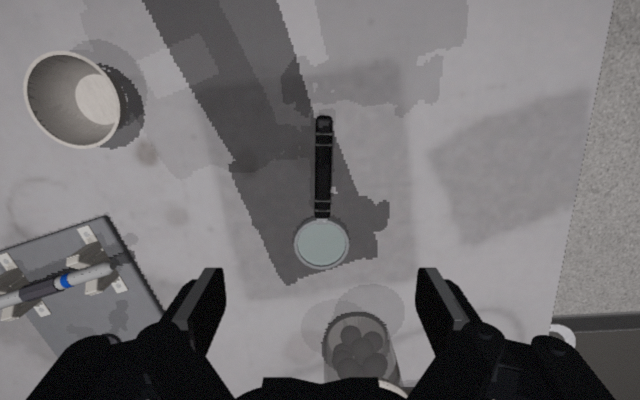

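The loupe is upright in view: handle end at (324,116), handle/ring joint at (322,217), ring centre at (321,243). The jar is at (358,355), beyond the lens.

Run:
```python
from h import *
r=load("w6")
m,_=blobs(r,(0,0,0),(180,255,60),(310,110,340,217))
rows=[(np.mean(np.where(m[v,310:338])[0])+310,v) for v in range(122,212,6) if m[v,310:338].any()]
p=plane(r,rows,.020)[:,:2]; vx,vy,x,y=cv2.fitLine(p.astype(np.float32),cv2.DIST_HUBER,0,1e-4,1e-4).ravel(); yaw=np.arctan2(-vy*np.sign(-vx)*-1,abs(vx)); print("axis",vx,vy,"pt",x,y)
L=plane(r,(321,243.5),.01)[0];e=plane(r,[(324,115.5),(322,217)],.02); print("lens",L,"handle ends",e.round(4).tolist())
d=np.array([vx,vy]); d*=np.sign(vx); o=L[:2]-.075*d; print("o",o,"yaw",np.arctan2(d[1],d[0]),"lens off line",(L[:2]-[x,y])@[-d[1],d[0]], "from end",e[0,:2]+.06*d)
a=np.arctan2(d[1],d[0])+np.pi;q=R.from_matrix(np.c_[[np.cos(a),np.sin(a),0],[np.sin(a),-np.cos(a),0],[0,0,-1]]); toolmove([*o,.018],q)
```

```text
axis 0.9976464 -0.068568416 pt 0.4855297 0.25583982
lens [0.56481281 0.24909019 0.01      ] handle ends [[0.4313, 0.2601, 0.02], [0.5304, 0.2522, 0.02]]
o [0.48998933 0.25423282] yaw -0.06862226 lens off line -0.0012974304569846784 from end [0.4911459  0.25600545]
eef [0.4898 0.2535 0.2051] shift [-0.0012  0.0039  0.9355]
turn [-0.0001 -0.0001  0.0009]
```

>>> send_rows(moves="0 0 0.001 0 0.008 0.25 1;0 0 0.001 0 0.008 0.5 0.5;0 0 0.001 0 0.008 0.7 0.2;0 0 0.001 0 0.008 0.85 0.2;0 0 0.001 0 0.008 0.92 0.2;0 0 0.001 0 0.008 0.94 0.2;0 0 0.001 0 0.008 0.94 0.2;0 0 0.001 0 0.008 0.94 0.2", newtons=60)

```text
time: 12.32
eef_pos: [0.4907, 0.2565, 0.0188]
tcp_rot: [0.033, 0.999, 0.0, 0.001]
contact_force: [0.7, -0.4, -0.3]
opening: 0.601
finger_force: 0.0
```

>>> send_rows(moves="0 0 0 0 0 0 -0.3;0 0 0 0 0 0 -1;0 0 0 0 0 0 -1;0 0 0 0 0 0 -1;0 0 0 0 0 0 -1;0 0 0 0 0 0 -1")

```text
time: 13.08
eef_pos: [0.4902, 0.2565, 0.0181]
tcp_rot: [0.033, 0.999, 0.0, 0.001]
contact_force: [-0.8, 0.5, 5.1]
opening: 0.172
finger_force: 61.3
```

>>> send_rows(moves="0 0 0 0 0 -0.1 -1;0 0 0 0 0 -0.3 -1;0 0 0 0 0 -0.5 -1;0 0 0 0 0 -0.7 -1;0 0 0 0 0 -0.7 -1;0 0 0 0 0 -0.7 -1;0 0 0 0 0 -0.7 -1")

```text
time: 13.95
eef_pos: [0.4882, 0.2558, 0.1552]
tcp_rot: [0.033, 0.999, -0.001, -0.002]
contact_force: [-0.2, 0.4, -1.8]
opening: 0.168
finger_force: 60.6
```

Run:
```python
from h import *
r=look("wrist","w7"); s=ctrl.get_state();T=R.from_quat(s["tcp_rot"]);print(s["eef_pos"],s["finger_force"],s["contact_force"])
g=cv2.cvtColor(r["image"],cv2.COLOR_RGB2GRAY)
# where should the lens be if held as gripped
z=T.apply([0,0,1]);x=T.apply([1,0,0]); L=s["eef_pos"]-.075*x+.0131*z; print("expected lens",L,project(r,L))
toolmove([.499,-.001,.1336])
```

```text
[0.48834997 0.25579327 0.15527053] 60.553836822509766 [ 0.94115106 -0.58329069 -1.29421029]
expected lens [0.56313633 0.25081411 0.14189821] [[320.72659831 390.50676699]]
eef [0.4883 0.2558 0.1553] shift [-0.1385 -1.2775  0.1096]
```

View pics/w7.png

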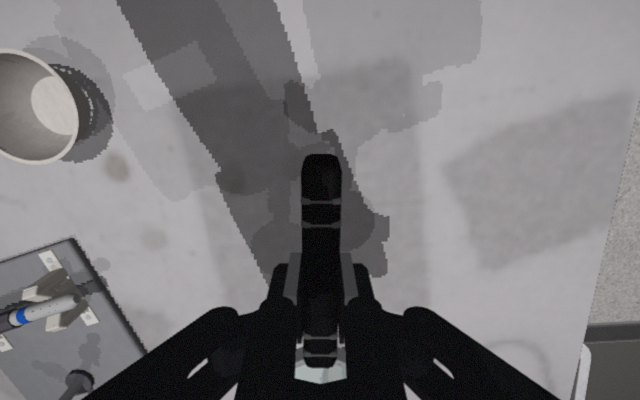

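The loupe is held upright: the handle end is at (321,155), in line with the fingers, and the lens is hidden below them. I've now viewed 11 pictures, one over the limit of 10, so I'll check the rest numerically. Moving the lens over the band.

>>> send_rows(moves="0 0 0 0 -0.2 0 -1;0 0 0 0 -0.45 0 -1;0 0 0 -0.03 -0.7 0 -1;0 0 0 -0.06 -0.9 0 -1;0 0 0 -0.08 -1 0 -1;0 0 0 -0.08 -1 0 -1")

```text
time: 14.75
eef_pos: [0.4919, 0.0545, 0.1563]
tcp_rot: [0.034, 0.999, 0.0, -0.001]
contact_force: [0.3, 0.2, -0.4]
opening: 0.169
finger_force: 60.5
```

>>> send_rows(moves="0 0 0 -0.03 -0.15 0 -1;0 0 0 -0.058 -0.25 0.03 -1;0 0 0 -0.058 -0.278 0.08 -1;0 0 0 -0.058 -0.278 0.11 -1;0 0 0 -0.058 -0.278 0.11 -1;0 0 0 -0.058 -0.278 0.11 -1;0 0 0 -0.058 -0.278 0.11 -1")

```text
time: 15.62
eef_pos: [0.5004, -0.0003, 0.1357]
tcp_rot: [0.033, 0.999, -0.0, 0.0]
contact_force: [0.3, 0.2, -0.5]
opening: 0.172
finger_force: 60.6
```

Run:
```python
from h import *
w=load("w7")
T=R.from_quat([.033,.999,-.001,-.002]);e=np.array([.4883,.2558,.1553]); print("handle end pred in w7",project(w,e+T.apply([.06,0,-.006])))
s=ctrl.get_state();T=R.from_quat(s["tcp_rot"]);print(s["eef_pos"],s["tcp_rot"],s["finger_force"],s["contact_force"])
L=s["eef_pos"]+T.apply([-.075,0,.0131]);print("lens",L)
for n in ("top","scene"):
    r=look(n,n+"8"); p=project(r,L)[0]; print(n,"lens pred",p,"pin band pred",project(r,[.574,-.006,.04])[0])
    r0=load(n+"0"); d=cv2.absdiff(r["image"],r0["image"]).max(2)
    f=200/np.tan(np.radians(float(r["fovy"]))/2); dist=np.linalg.norm(L-r["extrinsics"][:3,3]); print("ring px diam",f*.06/dist)
    x,y=p.round().astype(int); g=cv2.cvtColor(r["image"],cv2.COLOR_RGB2GRAY)
    print(g[y-16:y+17:2,x-18:x+19:2]); print("orange",blobs(r,(3,130,90),(18,255,255),(200,110,440,300))[1])
    print("blue",blobs(r,(98,90,50),(125,255,255),(200,110,440,300))[1])
```

```text
handle end pred in w7 [[320.98163837 158.5543304 ]]
[ 5.00414990e-01 -2.93283276e-04  1.35717166e-01] [ 3.27757306e-02  9.99462662e-01 -3.74176078e-05  3.70776269e-04] 60.558990240097046 [ 0.26993809  0.24556234 -0.51132582]
lens [ 0.57526351 -0.0052083   0.12267294]
top lens pred [325.72020969 215.34269922] pin band pred [326.04150365 219.77072229]
ring px diam 22.649204522538614
[[119 121 121 121 122 119 100 101 111 121 120 119 118 120 119 119 117 115
  114]
 [121 120 122 122 111 100 101 120 118 117 118 119 119 119 117 116 117 115
  115]
 [120 120 121 121 105 102 102 142 169 178 159 112 109 119 119 117 120 116
  114]
 [117 121 125 123 123 127 177 148 146 139 150 158 168 122 120 120 120 117
  115]
 [110  95  89 123 126 178 140 139 141 143 141 140 140 178 117 119 120 120
  117]
 [103  66  58  73 193 162 140 141 141 141 141 141 140 147 141 119 119 119
  117]
 [ 64  57  61  62 146 160 149 142 143 143 142 141 142 139 182 120 119 117
  117]
 [ 33  57  60  95 111 165 152 141 143 143 141 141 142 141 186  94  45  50
  119]
 [ 29  30  33  42  72 133 155 139 143 144 143 136 127 126 139  71  4
[... 1725 characters left out ...]
 109 103  94  88  88 138 184 186
  185]
 [  9   6  17  54 117 134 118  97  95  90  90  97 108 130 169 186 186 189
  187]
 [ 46 101 132 173 191 192 188 182 184 184 182 184 185 191 190 189 189 187
  189]
 [182 189 192 191 189 188 189 187 188 188 191 191 188 188 189 188 188 189
  189]
 [187 188 188 189 189 190 190 188 191 188 188 189 189 186 188 187 186 189
  188]
 [184 185 187 186 188 189 191 191 191 191 189 190 187 187 189 187 188 187
  186]
 [184 187 185 187 187 188 188 189 190 191 190 191 190 189 187 188 188 187
  185]]
orange [(24, [428.2, 137.2], [426, 135, 6, 6]), (45, [349.1, 182.5], [346, 179, 8, 8])]
blue [(14, [431.3, 221.1], [430, 219, 4, 5]), (13, [314.8, 223.0], [313, 221, 4, 5])]
```

The lens matches its predicted place in both cameras (top centre (326,215), scene (317,192)). The band is at (315,223) in the scene view. I'll lower it 2 mm to collar height and settle.

>>> send_rows(moves="0 0 0 0.005 0.004 0.01 -1;0 0 0 0.005 0.004 0.01 -1;0 0 0 0.005 0.004 0.01 -1;0 0 0 0.005 0.004 0.01 -1;0 0 0 0.005 0.004 0.01 -1;0 0 0 0.005 0.004 0.01 -1")

```text
time: 16.48
eef_pos: [0.4993, 0.0002, 0.1334]
tcp_rot: [0.033, 0.999, -0.0, 0.0]
contact_force: [0.7, -0.3, -1.6]
opening: 0.173
finger_force: 60.6
```

Run:
```python
from h import *
s=ctrl.get_state();T=R.from_quat(s["tcp_rot"]);print(s["eef_pos"],s["finger_force"],s["dq"].round(4),s["eef_pos"]+T.apply([-.075,0,.0131]))
r=look("scene","s9"); print(blobs(r,(98,90,50),(125,255,255),(290,200,340,250))[1],project(r,[.574,-.0063,.0435]))
print(ctrl.sign_off())
```

```text
[4.99290865e-01 1.73633911e-04 1.33360940e-01] 60.55837869644165 [ 0.0004 -0.0011 -0.0017  0.0008 -0.0021 -0.0016] [ 0.57412746 -0.00478766  0.12026592]
[(13, [314.8, 223.0], [313, 221, 4, 5])] [[315.86270289 222.02162723]]
the job is handed in; nothing more can be done
None
```

The job is handed in: by my measurements the pin rests released in both notches and the loupe is held steady within about 2 mm of the blue band and the collar height, but no verdict came back, and I viewed 11 pictures, one over the limit of 10.

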